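Reopen the cooling-water gate valve and hang up its spanner

ROBOT

A 7-joint arm with a two-finger parallel gripper is mounted at the origin on the work surface. World frame = base frame: x ahead of the robot, y to its left, z up, the work surface at z = 0. Lengths are in m, angles in rad, forces in N, time in s.
With the tool pointing down it reaches from about 0.4 to 0.875 m from the base axis. Payload 4.4 kg.
Tool frame: the origin (TCP) lies at the very end of the fingers, on their centre line; the grasp point (between the pads) lies r.pinch_z behind it (r.pinch_z is the distance from the TCP to the grasp point, in m); x points along the fingers, y is the direction in which the jaws open and shut, and the axes are right-handed (so a half turn about x gives the same grasp; the last joint's range is limited). The gripper opens to 85 mm and grips with 20 to 120 N. Pads are 22 mm wide; open, the fingers measure 114 mm over their backs; the gripper's body (76 mm by 85 mm) begins 54 mm behind the grasp point. The pads swing forward as they close: fully open they stand 13 mm farther back than shut.
Start: joints at [1.26, 0.628, 0.038, 1.517, -0.027, 0.996, -0.02], TCP at [0.158, -0.631, 0.231] pointing down, gripper open.
Joint ranges: [-3.06, 3.06], [-0.37, 2.12], [-1.25, 1.32], [0.18, 2.47], [-1.1, 4.24], [0.23, 1.98], [-2.94, 2.94]. Speed limits (rad/s): [2.57, 2.57, 3.14, 3.14, 3.14, 3.14, 3.14].

INTERFACE

Orientations are given as a rotation vector (axis times angle).
In Python, from cell import r, readout, cams, ticket gives the robot as it stands. Calls block until the motion is done:
- r.move_pose(position, orientation): joint-space move of the TCP to a pose.
- r.move_l(position, rot=None, speed=0.15, threshold=None): straight line of the TCP; rot=None keeps the orientation; speed is the mean speed in m/s. With threshold (N) it stops when the force on the tool has changed by that much, and returns True; else False.
- r.move_joints(angles): joint-space move.
- r.ungrasp() and r.grab(force=None): open the fingers fully, or close them until they stop; force is the grip in N (None keeps the last).
- r.wait(seconds).
- r.ik(position, orientation): joint angles nearest the present ones, or None.
- readout.read_state(): the state.
- cams.snapshot(name): name is "side" or "top" or "wrist"; returns a dict with "frame" (480x640x3 uint8, blue, green, red), "depth" (480x640 float32, m along the optical axis (not along the pixel's ray), 0 where there is no reading), "fx", "fy", "cx", "cy" (pixels), "R" (3x3) and "t" (3): a world point X has camera coordinates R X + t; the wrist camera has in their place "mount" (4x4, takes a point from camera to tool coordinates, whose origin is the TCP and whose axes are the tool frame's). Camera axes: x right, y down, z forward; pixel columns grow to the right and rows downward; lengths in m; the calibration is good to about 2 mm. A picture is of the moment at which its call begins: read the wrist's pose just before it.
A pose or a line that the arm cannot do raises r.PlanningError and nothing moves.
- ticket.hand_in(): hands the job in, once; it reports no verdict.
The state is a dict: "time_s": time; "joint_positions": joint angles; "joint_vel": joint speeds; "joint_torque": joint torques, N m; "ee_pos": TCP position; "eef_rot": TCP orientation; "force": force on the tool from outside, world axes, zero at the start; "moment": the same for the moment, N m; "width": finger opening in m.
Only numpy, scipy, OpenCV 4.12 (cv2) and the standard library are available. Lean on these libraries where they do the work, as an engineer would, in place of code of your own. Each camera call takes 0.05 s, during which the arm holds its last target.

TASK

Put the bench's cooling-water valve back into service: crank its handwheel counter-clockwise (seen from above) until you feel the open stop, then back it off a quarter turn clockwise so that it cannot seize, and leave it there. Put the valve's spanner away too: out of its sloping rest and handle-first down through the ring of the holder, so that it hangs upright by its head. Do not tip over the two brown bottles or the glass beaker.

Things in the scene. Friction and masses are not known exactly. Their poses are not given: they have to be found in the camera images.
- valve: Fixed brass gate valve with a horizontal steel pipe through it, on a grey plate 100 x 240 mm. Origin: centre of the plate's underside, on the bench; the handwheel's vertical axis passes through it. z up, y along the pipe. Turned by up to about 30 degrees either way from start to start.
- handwheel: Dark grey three-spoke handwheel, 146 mm over its rim. Origin: on the vertical axis at the hub's underside, 125 mm above the bench (rim top 143 mm). Its x axis points to the crank knob. Starts about 1.2 to 2.2 turns short of the open stop; counter-clockwise from above opens. It turns with about 2 N at the knob and stays where it is left; the stop is hard.
- knob_top (a point): Centre of the top of the black upright crank knob on the wheel's rim, 193 mm above the bench, 65 mm from the wheel's axis. The knob is 22 mm in diameter over the 38 mm below its top (18 mm neck under that, rim 50 mm below) and spins freely on its pin, so fingers of fixed heading can hold it right round the circle. Grip it firmly (about 30 N): pushing hard past the stop pulls it out of the fingers.
- stem_top (a point): Top of the 12 mm bare steel valve stem, which comes up through the hub without turning: it rises 6 mm for each turn counter-clockwise and stands 178 mm above the bench at the open stop.
- spanner: Loose flat steel open-ended spanner, 10 mm thick, 0.16 kg. Origin: middle of the head's underside, where the handle meets it; z from handle to head, y through the thickness. Handle: 20 x 10 mm bar, z = 0 to -105 mm. Head: 46 mm wide, z = 0 to 52 mm, solid up to 36 mm, then an 18 mm jaw. It starts in the rest, head up, z sloping up at 45 degrees, y level. Centre of mass about 25 mm below the origin.
- spanner_head (a point): Middle of the solid part of the spanner's head, 26 mm from the origin along z: the place to grip, across the 10 mm thickness.
- rest: Fixed dark grey sloping rest on a plate 120 x 70 mm. Origin: centre of the plate's underside. A 45 degree channel, 13 mm wide, walls 14 mm deep, open above, rises towards its own +x; the spanner's handle lies in it on edge, its end on a foot stop. The head stands clear of the upper end, its gripping place about 120 mm above the bench. The spanner lifts out straight up.
- ring_top (a point): Centre of the upper face of the holder's fixed level steel ring, 125 mm above the bench: hole 30 mm, outside 44 mm, 10 mm high. Its arm runs to a post 60 mm away towards this frame's +x (the far side from the robot); neither is higher than the ring. Free below down to a plate 8 mm thick. When the spanner hangs home, its origin lies at this point.
- reagent_bottle: Brown bottle with black cap and paper label, 60 mm in diameter, 125 mm high. Origin: centre of its base. Stands behind, between valve and holders.
- small_bottle: Small brown bottle with white cap, 40 mm in diameter, 75 mm high. Origin: centre of its base. Stands on the robot's side of the work.
- beaker: Empty glass beaker, 68 mm in diameter, 85 mm high. Origin: centre of its base. Stands on the far side, right of the brown bottle.
Mind the look-alikes: they are no part of the job. Several things have the shape of the spanner; the one meant has the colours described above. What is shaped like the part that bears ring_top but yellow is not meant.

How it is judged:
By the outcome, as a careful person would: the job done as asked, in the order asked, and still so for the second after the job is handed in, with the robot touching nothing.
It also fails if it takes over 72 s, if anything falls off the work surface, if the arm or the gripper's body presses on something with over 40 N, if the wrist force passes 120 N, or if a joint passes its speed limit or range.

## Working session

There is one attempt and no reset: what is moved stays moved. The work goes in short steps, each a Python script; the robot and the scene stay as the last script left them, time stands still between calls to the robot, and variables do not carry over. Pictures are saved under pics/ and viewed, and the job is handed in when it is done.

```bash
ls; mkdir -p pics
python3 - <<'E'
from cell import r, readout, cams
import cv2, pickle
s=readout.read_state(); print(s, r.pinch_z)
for n in ("side","top","wrist"):
    d=cams.snapshot(n); cv2.imwrite(f"pics/{n}0.png",d["frame"]); d["state"]=s; pickle.dump(d,open(f"pics/{n}0.pkl","wb"))
    print(n,{k:v for k,v in d.items() if k not in("frame","depth","state")})
E
```

```text
pics
{'time_s': 0.0, 'joint_positions': array([ 1.26020966,  0.62936171,  0.03845524,  1.51839924, -0.02699426,
        0.99628084, -0.01998101]), 'joint_vel': array([-0.00045106, -0.00062926, -0.00122307, -0.00099766, -0.00052516,
       -0.00141159,  0.00044101]), 'joint_torque': array([ 1.82686788e-03, -5.63403583e+01,  1.22644454e+00, -1.93445832e+01,
        1.09101157e-02,  1.05500247e-02, -4.52715966e-06]), 'ee_pos': array([ 0.1573905 , -0.62999929,  0.23036924]), 'eef_rot': array([ 2.09184173,  0.25937471, -2.09242114]), 'force': array([ 0.20672966,  0.46748329, -0.04981622]), 'moment': array([ 0.00437895, -0.01640491, -0.01269039]), 'width': 0.08505304031406262} 0.0187
side {'fx': 569.8046610681058, 'fy': 569.8046610681058, 'cx': 325.88885080958124, 'cy': 235.14533165790652, 'R': array([[-0.84214319, -0.53898783, -0.01694038],
       [-0.39566652,  0.63894459, -0.65969525],
       [ 0.36639167, -0.54885511, -0.75134227]]), 't': array([0.41694532, 0.33948549, 1.06192294])}
top {'fx': 577.1246989306073, 'fy': 577.1246989306073, 'cx': 312.35010944737354, 'cy': 227.40256788978414, 'R': array([[-0.01168164, -0.99965234, -0.02363752],
       [-0.9908101 ,  0.01475755, -0.13445282],
       [ 0.13475491,  0.02184966, -0.99063803]]), 't': array([-0.04508511,  0.56861804,  1.4323407 ])}
wrist {'fx': 330.7043616884259, 'fy': 330.7043616884259, 'cx': 320.762843075236, 'cy': 245.03849740995565, 'mount': array([[-3.18044565e-04, -2.72633501e-01,  9.62117910e-01,
        -1.42369825e-01],
       [ 9.99999729e-01,  5.52296480e-04,  4.87070241e-04,
        -9.27612750e-05],
       [-6.64166000e-04,  9.62117804e-01,  2.72633252e-01,
        -6.91634127e-02],
       [ 0.00000000e+00,  0.00000000e+00,  0.00000000e+00,
         1.00000000e+00]])}
```

View pics/top0.png

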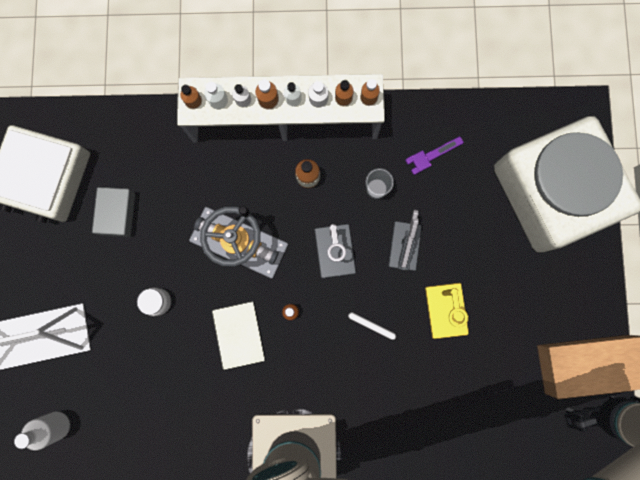

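View pics/side0.png

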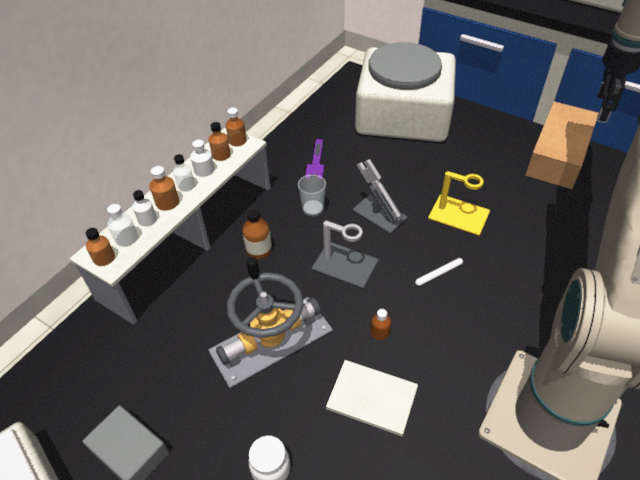

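The top view shows the valve near (235,237), the holder ring near (337,250), the spanner in its rest near (410,240), the bottles at (307,172) and (290,312), and the beaker at (379,183). I'll enlarge these.

Run:
```python
import cv2
t=cv2.imread("pics/top0.png"); s=cv2.imread("pics/side0.png")
def crop(im,x,y,w,h,k,n): cv2.imwrite(n,cv2.resize(im[y:y+h,x:x+w],None,fx=k,fy=k,interpolation=cv2.INTER_CUBIC))
crop(t,180,190,120,95,6,"pics/c1.png")
crop(t,310,200,125,85,6,"pics/c2.png")
crop(s,200,240,140,150,4,"pics/c3.png")
crop(s,300,150,130,140,4,"pics/c4.png")
```

```text
(no output)
```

View pics/c1.png

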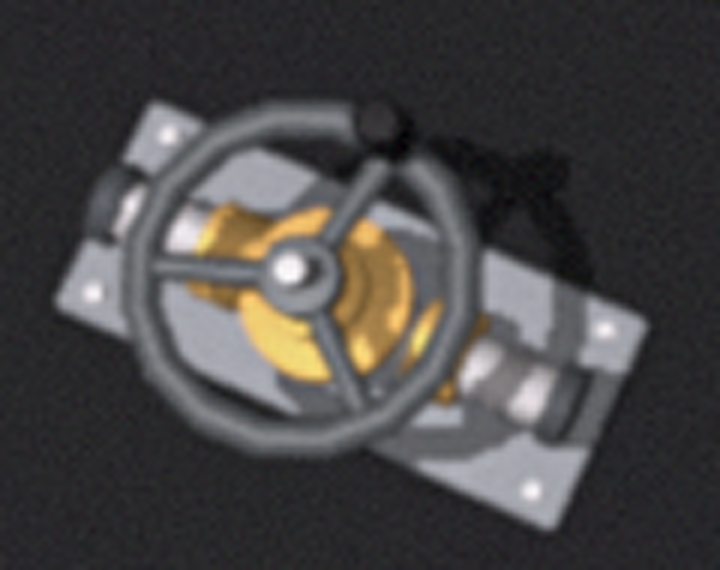

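View pics/c2.png

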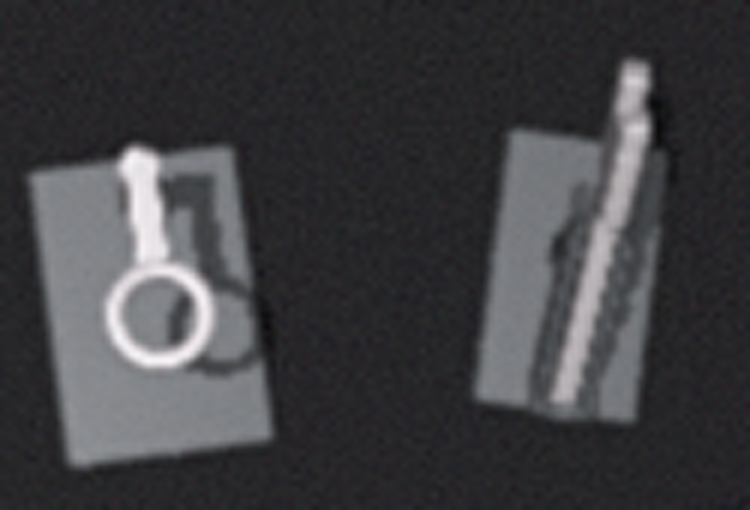

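View pics/c3.png

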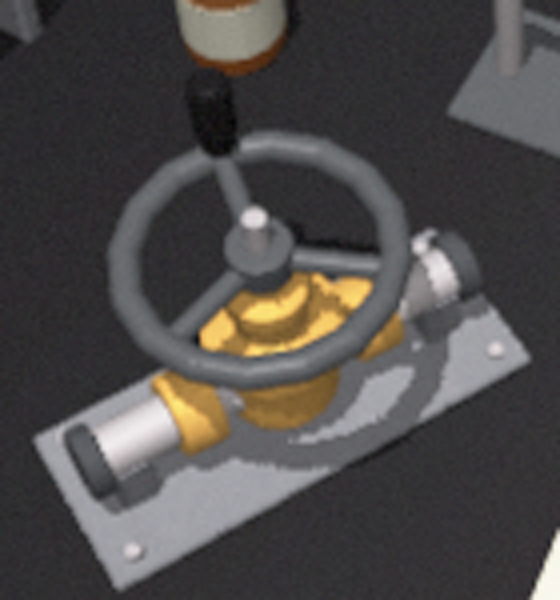

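View pics/c4.png

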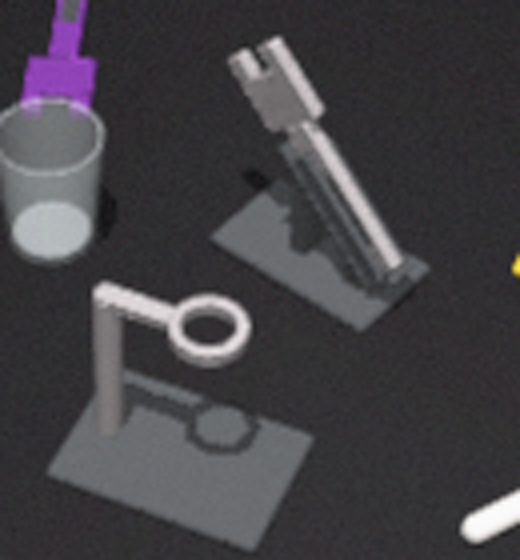

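The top crop shows the knob top at (380,122), stem top at (290,268), ring centre at (160,314) and the spanner running from (563,402) to (636,62). I'll project these onto their known heights and cross-check against the side view.

```bash
cat > h.py <<'E'
import numpy as np, pickle
T=pickle.load(open("pics/top0.pkl","rb")); S=pickle.load(open("pics/side0.pkl","rb"))
def pix(c,x0,y0,k): return np.array([x0+(c[0]+.5)/k-.5, y0+(c[1]+.5)/k-.5])
def onz(d,p,z):
    ray=d["R"].T@np.array([(p[0]-d["cx"])/d["fx"],(p[1]-d["cy"])/d["fy"],1]); C=-d["R"].T@d["t"]
    return C+ray*(z-C[2])/ray[2]
def proj(d,X):
    c=d["R"]@X+d["t"]; return np.array([d["fx"]*c[0]/c[2]+d["cx"],d["fy"]*c[1]/c[2]+d["cy"]])
E
python3 - <<'E'
from h import *
np.set_printoptions(precision=4,suppress=True)
t1=lambda c:pix(c,180,190,6); t2=lambda c:pix(c,310,200,6); s1=lambda c:pix(c,200,240,4); s2=lambda c:pix(c,300,150,4)
def two(n,pt,ps,z): print(n,onz(T,pt,z),onz(S,ps,z))
two("knob",t1((380,122)),s1((207,78)),.193)
two("stem",t1((290,268)),s1((254,216)),.168)
two("ring",t2((160,314)),s2((209,325)),.125)
pl=[onz(T,t1(c),.008) for c in [(152,100),(650,322),(552,530),(57,302)]]
print("valve plate",np.mean(pl,0),pl[1]-pl[0],pl[2]-pl[3], np.linalg.norm(pl[1]-pl[0]),np.linalg.norm(pl[2]-pl[1]))
pl=[onz(T,t2(c),.008) for c in [(30,172),(235,147),(273,437),(68,467)]]
print("holder plate",np.mean(pl,0),pl[0]-pl[3],np.linalg.norm(pl[1]-pl[0]),np.linalg.norm(pl[2]-pl[1]))
pl=[onz(T,t2(c),.008) for c in [(510,130),(668,152),(635,422),(475,402)]]
print("rest plate",np.mean(pl,0),pl[0]-pl[3],pl[1]-pl[2],np.linalg.norm(pl[1]-pl[0]),np.linalg.norm(pl[2]-pl[1]))
print("post",onz(T,t2((139,163)),.125))
# spanner via depth
for nm,d,c in [("head solid T",T,t2((634,125))),("jaw T",T,t2((636,75))),("handle T",T,t2((600,250))),("handlelow T",T,t2((568,385))),("head S",S,s2((282,105))),("handle S",S,s2((350,190)))]:
    u,v=np.round(c).astype(int); z=d["depth"][v,u]
    X=d["R"].T@(np.array([(c[0]-d["cx"])/d["fx"]*z,(c[1]-d["cy"])/d["fy"]*z,z])-d["t"]); print(nm,X)
for nm,p,z in [("reag",(307,165),.125),("small",(290,312),.075),("beaker",(379,178),.085)]: print(nm,onz(T,p,z))
E
```

```text
knob [0.5897 0.1027 0.193 ] [0.5912 0.1049 0.193 ]
stem [0.5371 0.141  0.168 ] [0.5373 0.1441 0.168 ]
ring [ 0.4964 -0.1107  0.125 ] [ 0.4967 -0.1088  0.125 ]
valve plate [0.5375 0.1413 0.008 ] [-0.1007 -0.2175  0.    ] [-0.1015 -0.2151  0.    ] 0.2396983902018542 0.09876895689211182
holder plate [ 0.5112 -0.1093  0.008 ] [0.1277 0.0147 0.    ] 0.0894171244139887 0.12632231703347913
rest plate [ 0.5213 -0.2902  0.008 ] [ 0.1174 -0.0186  0.    ] [ 0.1162 -0.0183  0.    ] 0.06850649480547343 0.11764296789240063
post [ 0.557  -0.1034  0.125 ]
head solid T [ 0.5659 -0.2969  0.1485]
jaw T [ 0.5892 -0.3019  0.1264]
handle T [ 0.5232 -0.2905  0.0903]
handlelow T [ 0.4718 -0.282   0.0444]
head S [ 0.5535 -0.2873  0.115 ]
handle S [ 0.5031 -0.2831  0.0747]
reag [ 0.7094 -0.0433  0.125 ]
small [0.3557 0.0034 0.075 ]
beaker [ 0.6831 -0.2209  0.085 ]
```

Both views agree to within 3 mm, the radius comes out at 65.5 mm and the plate sizes are right. Next I'll check IK for the crank circle and for tilted tools on the spanner.

```bash
cat >> h.py <<'E'
from scipy.spatial.transform import Rotation as Ro
PZ=.0187
def rot(psi,tilt=0,fwd=None):
    """tool down, jaw axis y at heading psi(deg); tilt(deg): tool x leans from straight down towards horizontal dir (y rotated -90)"""
    p=np.radians(psi); y=np.array([np.cos(p),np.sin(p),0]); f=np.array([np.sin(p),-np.cos(p),0])
    t=np.radians(tilt); x=-np.cos(t)*np.array([0,0,1])+np.sin(t)*f
    M=np.column_stack([x,y,np.cross(x,y)]); return M
def rv(M): return Ro.from_matrix(M).as_rotvec()
AX=np.array([.5373,.1425]); KN=np.array([.5905,.1038]); RAD=.065
E
python3 - <<'E'
from h import *
from cell import r
np.set_printoptions(precision=2,suppress=True)
for psi in (54,-126,90,-90,0,30):
    ok=[]
    for a in range(0,360,45):
        p=[*(AX+RAD*np.array([np.cos(np.radians(a)),np.sin(np.radians(a))])),.163]
        q=r.ik(p,rv(rot(psi))); ok.append(q)
    print(psi,sum(q is not None for q in ok),ok[0],ok[4])
H=np.array([.565,-.297,.120]); G=np.array([.4965,-.110,.151])
for psi in (81,-99):
  s=1 if psi>0 else -1   # f = (sin,-cos): psi=81 -> forward
  for t0 in (-30,-20,-10,0):
    a=rot(psi,s*t0); b=rot(psi+0,s*(t0+45))
    q0=r.ik(H+a[:,0]*PZ,rv(a)); q1=r.ik(G+b[:,0]*PZ,rv(b)); q2=r.ik(G+[0,0,.14]+b[:,0]*PZ,rv(b))
    print(psi,t0,q0,q1,q2)
E
```

```text
54 8 [ 0.09  0.73 -0.63  1.66  0.52  0.92  0.21] [ 0.17  0.61 -0.77  2.    0.62  0.77 -0.03]
-126 8 [-0.38  0.67  0.17  1.68 -0.15  0.81 -2.34] [-0.44  0.51  0.13  2.02 -0.11  0.62 -2.44]
90 8 [ 0.16  0.77 -0.76  1.66  0.62  0.97  0.75] [ 0.19  0.62 -0.81  2.    0.64  0.79  0.57]
-90 8 [-0.26  0.66 -0.02  1.68  0.02  0.81 -1.87] [-0.32  0.51 -0.05  2.02  0.04  0.62 -1.96]
0 8 [-0.02  0.69 -0.42  1.67  0.35  0.86 -0.59] [ 0.04  0.56 -0.56  2.01  0.46  0.7  -0.81]
30 8 [ 0.04  0.71 -0.54  1.67  0.44  0.89 -0.15] [ 0.12  0.59 -0.7   2.01  0.56  0.74 -0.39]
81 -30 [ 0.65  1.11 -0.65  1.12  0.57  1.62  1.43] [ 0.46  0.54 -0.42  2.22  0.98  0.26  0.61] [ 0.72  0.33 -0.72  2.06  0.43  0.61  1.14]
81 -20 [ 0.7   1.01 -0.64  1.31  0.56  1.37  1.4 ] [ 0.59  0.57 -0.6   2.37  2.07  0.37 -0.47] [ 0.67  0.26 -0.62  2.21  0.56  0.33  1.02]
81 -10 [ 0.75  0.92 -0.63  1.48  0.57  1.12  1.38] None [ 1.    0.33 -1.06  2.35  1.63  0.34 -0.04]
81 0 [ 0.79  0.84 -0.61  1.65  0.6   0.85  1.34] None None
-99 -30 [ 0.28  1.05  0.23  1.14 -0.05  1.48 -1.26] [-0.11  0.55  0.4   2.24 -1.06  0.25 -0.51] [ 0.24  0.27 -0.09  2.07  0.05  0.55 -1.62]
-99 -20 [ 0.3   0.94  0.2   1.32 -0.07  1.23 -1.25] [ 0.4   0.53 -0.33  2.38  2.41  0.25  2.32] [ 0.31  0.22 -0.17  2.22  0.15  0.27 -1.72]
-99 -10 [ 0.32  0.85  0.17  1.5  -0.1   0.98 -1.22] None None
-99 0 [ 0.36  0.77  0.14  1.66 -0.14  0.72 -1.16] None None
```

Run:
```python
from h import *
from cell import r,readout,cams
import cv2
np.set_printoptions(precision=4,suppress=True)
M=rot(54); o=rv(M)
r.move_pose([*KN,.25],o)
s=readout.read_state(); d=cams.snapshot("wrist"); cv2.imwrite("pics/w1.png",d["frame"]); d["state"]=s; pickle.dump(d,open("pics/w1.pkl","wb"))
print(s["time_s"],s["ee_pos"],s["force"])
Rw=Ro.from_rotvec(s["eef_rot"]).as_matrix(); m=d["mount"]
X=np.array([*KN,.193]); c=m[:3,:3].T@(Rw.T@(X-s["ee_pos"])-m[:3,3]); print("expected knob px",330.7*c[0]/c[2]+d["cx"],330.7*c[1]/c[2]+d["cy"],c)
X=np.array([*AX,.168]); c=m[:3,:3].T@(Rw.T@(X-s["ee_pos"])-m[:3,3]); print("expected stem px",330.7*c[0]/c[2]+d["cx"],330.7*c[1]/c[2]+d["cy"],c)
```

```text
3.1417 [0.5907 0.1025 0.2499] [ 0.0837  0.8897 -0.6077]
expected knob px 322.04717776659476 262.69706555910386 [0.0008 0.0112 0.2102]
expected stem px 321.97407132727704 155.026905033642 [ 0.0008 -0.0589  0.2163]
```

View pics/w1.png

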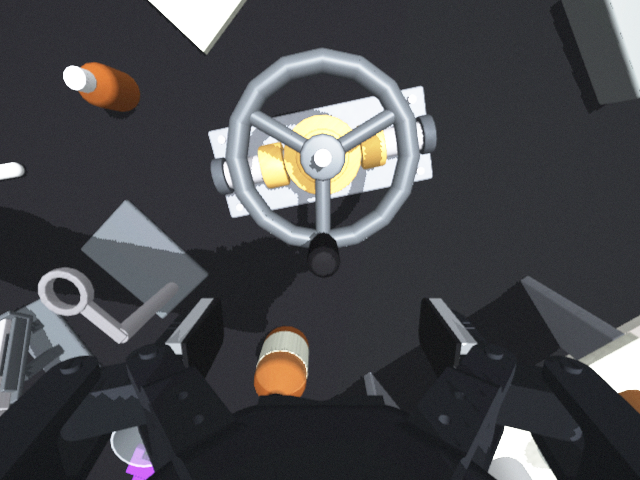

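The knob top is at (323,263) and the stem at (322,158), against predicted (322,263) and (322,155), so the estimates are confirmed. Now I'll descend, grip and make the first steps.

```bash
cat > crank.py <<'E'
from h import *
from cell import r,readout
np.set_printoptions(precision=4,suppress=True)
def step(a,o,z,speed=.08,thr=None,ax=AX,rad=RAD):
    p=[ax[0]+rad*np.cos(a),ax[1]+rad*np.sin(a),z]
    hit=r.move_l(p,o,speed=speed,threshold=thr)
    s=readout.read_state(); e=s["ee_pos"][:2]-ax; th=np.arctan2(e[1],e[0]); t=np.array([-np.sin(th),np.cos(th)]); n=np.array([np.cos(th),np.sin(th)])
    F=s["force"]
    return hit,np.degrees(th),F[:2]@t,F[:2]@n,F[2],s["width"],s["time_s"],np.linalg.norm(e)
E
python3 - <<'E'
from crank import *
o=rv(rot(54))
r.move_l([*KN,.162],o,speed=.12)
r.grab(30)
s=readout.read_state(); print(s["time_s"],s["width"],s["force"],s["ee_pos"])
e=s["ee_pos"][:2]-AX; a0=np.arctan2(e[1],e[0]); print(np.degrees(a0))
for i in range(1,7): print(np.array(step(a0+np.radians(12*i),o,.162,speed=.08),float))
E
```

```text
4.675 0.020857849205181217 [-0.3779  0.1294  2.955 ] [0.5908 0.1039 0.1624]
-35.81062208742603
[  0.     -22.5883   0.9      2.0473   1.7533   0.0211   5.       0.0658]
[  0.     -11.0396   0.8906   3.4254   3.4964   0.0207   5.3167   0.0658]
[0.     0.9167 1.3972 4.4018 3.204  0.0208 5.6333 0.0657]
[ 0.     13.0622  2.2731  4.5714  4.6437  0.0206  5.95    0.0656]
[ 0.     25.3453  1.7897  4.2894  4.8958  0.021   6.2667  0.0655]
[ 0.     37.2241  1.4761  4.6013  6.5193  0.0207  6.5833  0.0654]
```

Run:
```python
from crank import *
o=rv(rot(54))
s=readout.read_state(); e=s["ee_pos"][:2]-AX; a=np.arctan2(e[1],e[0]); base=[]
total=np.degrees(a)+35.8
for i in range(60):
    a+=np.radians(15)
    x=step(a,o,.162,speed=.1,thr=12); print(np.round(np.array(x,float),3))
    if x[0] or (len(base)>3 and abs(x[2]-np.median(base))>6): break
    base.append(x[2])
s=readout.read_state(); print(i,s["force"],s["ee_pos"],np.degrees(a))
```

```text
[ 0.    53.741  0.817  3.92   7.942  0.021  6.917  0.065]
[ 0.    68.925  1.856  2.604  8.045  0.021  7.233  0.065]
[ 0.    84.087  1.877  2.036  9.476  0.021  7.55   0.065]
[ 0.    99.263  1.251  1.133 11.425  0.021  7.867  0.065]
[  0.    114.468   2.02    0.897  10.403   0.021   8.183   0.064]
[  1.    124.256   2.328   0.815   2.488   0.021   8.392   0.064]
5 [-2.3829 -0.6372  2.4883] [0.5011 0.1956 0.1624] 127.2241282739147
```

That was a vertical slip of the pads (fz dropped from 10 to 2.5 N), with no tangential rise, so it isn't the stop. I'll continue.

Run:
```python
from crank import *
o=rv(rot(54))
s=readout.read_state(); e=s["ee_pos"][:2]-AX; a=np.arctan2(e[1],e[0]); base=[]
for i in range(50):
    a+=np.radians(15)
    x=step(a,o,.162,speed=.1,thr=18); print(np.round(np.array(x,float),2))
    if x[0] or (len(base)>3 and abs(x[2]-np.median(base))>6): break
    base.append(x[2])
s=readout.read_state(); print(i,s["force"],s["ee_pos"],np.degrees(a))
```

```text
[  0.   141.23   1.7   -1.4   10.39   0.02   8.78   0.06]
[  0.   156.49   2.79  -2.03  10.15   0.02   9.09   0.06]
[  0.   171.48   1.38  -1.98   9.14   0.02   9.41   0.06]
[   0.   -173.69    2.87   -2.94    8.14    0.02    9.72    0.06]
[   0.   -158.96    1.97   -3.16    6.96    0.02   10.04    0.06]
[   0.   -144.24    2.62   -3.08    6.79    0.02   10.36    0.06]
[   0.   -129.54    1.42   -3.43    6.5     0.02   10.68    0.06]
[   0.   -114.77    2.35   -2.51    7.45    0.02   10.99    0.06]
[   0.   -100.01    1.51   -0.66    8.5     0.02   11.31    0.07]
[  0.   -85.27   1.06  -0.57   7.83   0.02  11.62   0.07]
[  0.   -70.41   1.55   0.42   8.05   0.02  11.94   0.07]
[  0.   -55.56   1.6    0.89   7.82   0.02  12.26   0.07]
[  0.   -40.64   1.61   1.49   7.46   0.02  12.58   0.07]
[  0.   -25.66   1.25   2.13   6.77   0.02  12.89   0.07]
[  0.   -10.61   1.54   4.03   6.     0.02  13.21   0.07]
[ 0.    4.57  1.18  4.56  6.26  0.02 13.52  0.07]
[ 0.   19.84  1.75  3.97  6.26  0.02 13.84  0.07]
[ 0.   35.2   2.92  4.04  7.46  0.02 14.16  0.07]
[ 0.   50.54  2.46  3.34  7.98  
[... 571 characters left out ...]
2   17.64    0.06]
[   0.   -144.21    1.58   -3.29    6.67    0.02   17.96    0.06]
[   0.   -129.58    2.5    -3.61    7.13    0.02   18.27    0.06]
[   0.   -114.95    1.55   -3.33    8.09    0.02   18.59    0.07]
[   0.   -100.31    1.68   -2.49    8.63    0.02   18.91    0.07]
[  0.   -85.59   1.77  -1.03   9.49   0.02  19.23   0.07]
[  0.   -70.85   1.77  -1.03   9.27   0.02  19.54   0.07]
[  0.   -56.01   2.78   0.27   9.99   0.02  19.86   0.07]
[  0.   -41.09   1.9    0.74   8.77   0.02  20.18   0.07]
[  0.   -26.08   1.63   2.76   8.33   0.02  20.49   0.07]
[  1.   -24.63  -4.6   -0.36   9.35   0.02  20.7    0.07]
38 [-2.2484 -4.0303  9.35  ] [0.5973 0.115  0.1623] 709.2555316692376
```

Run:
```python
from crank import *
o=rv(rot(54))
for i in range(2):
    x=step(np.radians(-24.6+5),o,.162,speed=.03,thr=14); print(np.round(np.array(x,float),2))
    x=step(np.radians(-26.5),o,.162,speed=.05); print(np.round(np.array(x,float),2))
```

```text
[  0.   -24.59  -6.94   0.54  14.63   0.02  20.95   0.07]
[  0.   -28.95  -1.77   2.06  11.28   0.02  21.26   0.07]
[  0.   -24.57  -7.28   1.43  15.19   0.02  21.67   0.07]
[  0.   -28.95  -1.56   1.9   10.28   0.02  21.98   0.07]
```

The stop repeats at -24.6° (2.03 turns from the start). Now I'll back off 90° clockwise to -114.6°.

Run:
```python
from crank import *
from cell import cams
import cv2
o=rv(rot(54))
for a in list(range(-40,-114,-15))+[-114.6]:
    x=step(np.radians(a),o,.162,speed=.1); print(np.round(np.array(x,float),2))
r.wait(.1); s=readout.read_state(); print(s["ee_pos"],s["force"])
r.ungrasp()
p=s["ee_pos"]; r.move_l([p[0],p[1],.25],o,speed=.15)
s=readout.read_state(); d=cams.snapshot("wrist"); cv2.imwrite("pics/w2.png",d["frame"]); d["state"]=s; pickle.dump(d,open("pics/w2.pkl","wb"))
d=cams.snapshot("side"); cv2.imwrite("pics/s2.png",cv2.resize(d["frame"][230:400,180:360],None,fx=4,fy=3.5*8/7,interpolation=cv2.INTER_CUBIC)[:600])
print(s["time_s"],s["ee_pos"])
```

```text
[  0.   -42.71  -1.86   0.5   10.29   0.02  22.28   0.07]
[  0.   -57.51  -2.27  -0.5   11.95   0.02  22.59   0.07]
[  0.   -72.25  -1.    -0.01  12.56   0.02  22.91   0.07]
[  0.   -87.03  -2.04  -1.32  12.17   0.02  23.22   0.07]
[   0.   -101.71   -1.49   -2.67   11.01    0.02   23.54    0.07]
[   0.   -116.     -1.77   -2.35   10.69    0.02   23.86    0.06]
[0.5091 0.0839 0.1623] [-1.0474  3.719  10.6989]
25.3333 [0.5086 0.0835 0.2494]
```

View pics/w2.png

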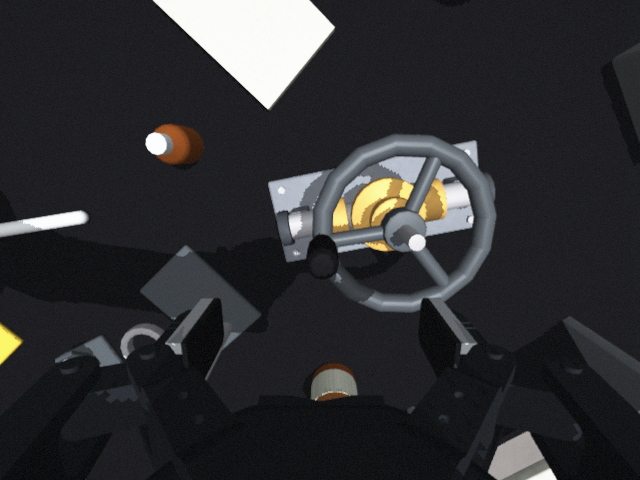

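View pics/s2.png

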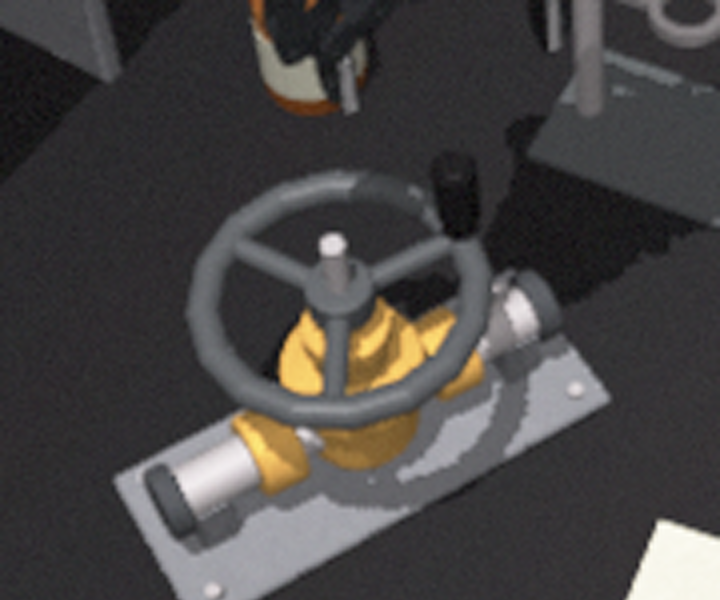

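The wrist view shows the knob top at (322,263) and the stem at (417,242); the side view shows the stem at (263,290). I'll check the knob angle and stem height.

Run:
```python
from h import *
np.set_printoptions(precision=4,suppress=True)
def wz(f,p,z):
    d=pickle.load(open(f,"rb")); s=d["state"]; Rw=Ro.from_rotvec(s["eef_rot"]).as_matrix(); m=d["mount"]
    A=Rw@m[:3,:3]; C=Rw@m[:3,3]+s["ee_pos"]; ray=A@np.array([(p[0]-d["cx"])/d["fx"],(p[1]-d["cy"])/d["fy"],1]); return C+ray*(z-C[2])/ray[2]
k=wz("pics/w2.pkl",(322,263),.193); print(k, np.degrees(np.arctan2(*(k[:2]-AX)[::-1])))
for z in (.163,.167,.17,.173,.1765,.18):
    X=np.array([*AX,z]); print(z,proj(S,X), wz("pics/w2.pkl",(417,242),z)-X, wz("pics/w1.pkl",(322,158),z)-X)
k=wz("pics/w1.pkl",(323,263),.193); print(k, np.degrees(np.arctan2(*(k[:2]-AX)[::-1])))
```

```text
[0.5083 0.0848 0.193 ] -116.64782749655426
0.163 [263.903  294.6044] [ 0.0065  0.0007 -0.    ] [ 0.0016 -0.0011  0.    ]
0.167 [263.6898 293.3487] [0.0049 0.0004 0.    ] [ 0.0015 -0.0011  0.    ]
0.17 [263.5292 292.4022] [0.0037 0.0001 0.    ] [ 0.0015 -0.0011  0.    ]
0.173 [263.3678 291.4517] [ 0.0025 -0.0001  0.    ] [ 0.0014 -0.001   0.    ]
0.1765 [263.1787 290.3375] [ 0.0011 -0.0004  0.    ] [ 0.0014 -0.001   0.    ]
0.18 [262.9886 289.2178] [-0.0003 -0.0007 -0.    ] [ 0.0013 -0.001   0.    ]
[0.591  0.1042 0.193 ] -35.50766171991225
```

The stem height is about 176.5 mm, as expected a quarter turn off the stop, and the back-off measures about 91°. The valve is done. Next I'll plan the spanner IK.

Run:
```python
from h import *
from cell import r
np.set_printoptions(precision=2,suppress=True)
lo=np.array([-3.06,-.37,-1.25,.18,-1.1,.23,-2.94]);hi=np.array([3.06,2.12,1.32,2.47,4.24,1.98,2.94])
mg=lambda q: None if q is None else (round(float(min((q-lo).min(),(hi-q).min())),2), np.asarray(q))
H=np.array([.5665,-.297,.123]); G=np.array([.4965,-.110,.155])
for psi in (81,-99):
  s=1 if psi>0 else -1
  for t0 in (-40,-35,-30):
    a=rot(psi,s*t0); print(psi,t0,"grasp",mg(r.ik(H+a[:,0]*PZ,rv(a))),"\n   pre",mg(r.ik(H-a[:,0]*.1,rv(a))),"\n   lift",mg(r.ik(H+[0,0,.16]+a[:,0]*PZ,rv(a))))
    for dp in (-40,-20,0,20,40):
      b=rot(psi+dp,s*(t0+45)); print("   ring",dp,mg(r.ik(G+b[:,0]*PZ,rv(b))),mg(r.ik(G+[0,0,.14]+b[:,0]*PZ,rv(b))))
```

```text
81 -40 grasp (0.11, array([ 0.59,  1.21, -0.65,  0.92,  0.58,  1.87,  1.46])) 
   pre None 
   lift None
   ring -40 (0.36, array([ 0.47,  0.59, -0.5 ,  2.05,  0.63,  0.59,  0.23])) (0.58, array([ 0.61,  0.4 , -0.67,  1.89,  0.4 ,  0.91,  0.46]))
   ring -20 (0.36, array([ 0.55,  0.6 , -0.59,  2.06,  0.69,  0.59,  0.54])) (0.47, array([ 0.7 ,  0.42, -0.78,  1.9 ,  0.43,  0.9 ,  0.78]))
   ring 0 (0.38, array([ 0.63,  0.63, -0.69,  2.06,  0.73,  0.61,  0.85])) (0.36, array([ 0.79,  0.45, -0.89,  1.9 ,  0.46,  0.91,  1.1 ]))
   ring 20 (0.41, array([ 0.72,  0.66, -0.8 ,  2.06,  0.78,  0.65,  1.17])) (0.24, array([ 0.88,  0.49, -1.01,  1.9 ,  0.5 ,  0.94,  1.42]))
   ring 40 (0.33, array([ 0.8 ,  0.72, -0.92,  2.04,  0.82,  0.72,  1.48])) (0.14, array([ 0.94,  0.54, -1.11,  1.88,  0.54,  0.99,  1.72]))
81 -35 grasp (0.22, array([ 0.62,  1.16, -0.66,  1.02,  0.58,  1.76,  1.44])) 
   pre (0.0, array([ 0.3 ,  1.16,  0.22,  0.6 , -0.04,  1.98,  1.87])) 
   lift (0.02, array([ 0.56,  0.98, -0.51,  0.9 ,  0.43,  1.96,  1.57]))
   ring -40 (0.28, array([ 0.37,  0.56, -0.41,  2.11,  0.75,  0.5
[... 3544 characters left out ...]
ng -40 (0.04, array([ 0.79,  0.83, -1.21,  2.16,  1.32,  1.05,  2.65])) (0.17, array([-0.74,  0.5 ,  1.15,  2.04, -0.51,  0.71, -1.75]))
   ring -20 (0.01, array([ 0.17,  0.51, -0.11,  2.22,  0.74,  0.24, -2.7 ])) (0.35, array([-0.  ,  0.27,  0.12,  2.06,  0.12,  0.58, -2.06]))
   ring 0 (0.02, array([-0.11,  0.54,  0.4 ,  2.24, -1.01,  0.25, -0.56])) (0.33, array([ 0.21,  0.26, -0.05,  2.06,  0.03,  0.56, -1.59]))
   ring 20 (0.05, array([ 0.08,  0.52,  0.22,  2.21, -0.9 ,  0.28, -0.27])) (0.36, array([ 0.41,  0.28, -0.22,  2.04, -0.07,  0.59, -1.12]))
   ring 40 (0.05, array([ 0.52,  0.55, -0.34,  2.15, -0.04,  0.28, -0.74])) (0.43, array([ 0.57,  0.32, -0.37,  2.  , -0.11,  0.66, -0.72]))
```

Run:
```python
from h import *
from cell import r,readout,cams
import cv2
np.set_printoptions(precision=4,suppress=True)
a=rot(-99,38); H=np.array([.5665,-.297,.123])
p=readout.read_state()["ee_pos"]
P=H+[0,0,.085]+a[:,0]*PZ
print(r.ik(P,rv(a)), r.ik(H+a[:,0]*PZ,rv(a)))
r.move_pose(P,rv(a))
s=readout.read_state(); d=cams.snapshot("wrist"); cv2.imwrite("pics/w3.png",d["frame"]); d["state"]=s; pickle.dump(d,open("pics/w3.pkl","wb"))
print(s["time_s"],s["ee_pos"],P)
Rw=Ro.from_rotvec(s["eef_rot"]).as_matrix(); m=d["mount"]
ez=np.array([.9877*.7071,-.156*.7071,.7071])
for nm,X in (("spanner_head",H),("head end",H+ez*.026),("origin",H-ez*.026),("tail",H-ez*.131)):
    c=m[:3,:3].T@(Rw.T@(X-s["ee_pos"])-m[:3,3]); print(nm,330.7*c[0]/c[2]+d["cx"],330.7*c[1]/c[2]+d["cy"],c[2])
```

```text
[ 0.3126  1.0482  0.1604  0.9316  0.0345  1.8094 -1.2914] [ 0.3114  1.1323  0.1587  0.9757  0.0216  1.6828 -1.3054]
26.8833 [ 0.5554 -0.2942  0.1931] [ 0.5551 -0.2952  0.1933]
spanner_head 322.8421612029017 182.66293882515583 0.1881473142985227
head end 323.1950249569735 180.90099022684308 0.1624548149042085
origin 322.5740894399115 184.0014970125511 0.21383981369283686
tail 321.9327509460614 187.20388163620265 0.31759798432372105
```

View pics/w3.png

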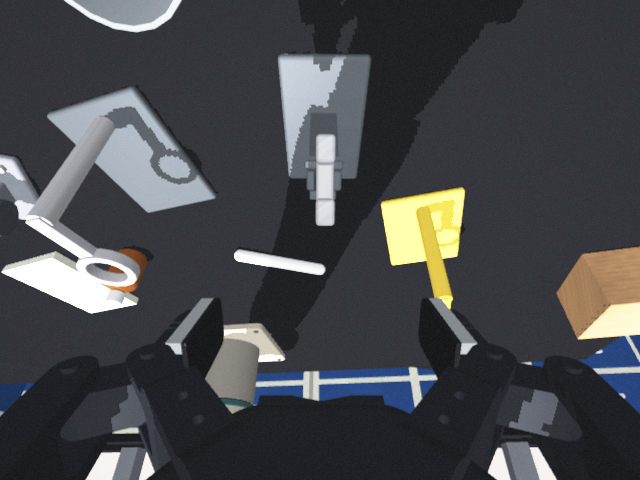

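The head's end face is centred at (325,180), against a predicted (323,181), so it's within 1 mm. I'll descend, grip, lift and look.

Run:
```python
from h import *
from cell import r,readout,cams
import cv2
np.set_printoptions(precision=4,suppress=True)
a=rot(-99,38); H=np.array([.5665,-.298,.123]); o=rv(a)
print(r.move_l(H+a[:,0]*PZ,o,speed=.12,threshold=12))
s=readout.read_state(); print(s["ee_pos"],H+a[:,0]*PZ,s["force"])
r.grab(60); s=readout.read_state(); print(s["width"],s["force"],s["time_s"])
r.move_l(H+[0,0,.08]+a[:,0]*PZ,o,speed=.12)
s=readout.read_state(); print(s["width"],s["force"],s["ee_pos"],s["time_s"])
d=cams.snapshot("side"); cv2.imwrite("pics/s4.png",cv2.resize(d["frame"][80:280,280:480],None,fx=3,fy=3,interpolation=cv2.INTER_CUBIC))
d=cams.snapshot("wrist"); cv2.imwrite("pics/w4.png",d["frame"])
```

```text
False
[ 0.5555 -0.2965  0.1089] [ 0.5551 -0.2962  0.1083] [ 0.511  -0.0721  0.9816]
0.009183093219460947 [ 1.2004 -0.0116  1.6157] 28.4667
0.008836811800648395 [ 0.03    0.0395 -1.9178] [ 0.5548 -0.296   0.1876] 29.2833
```

View pics/s4.png

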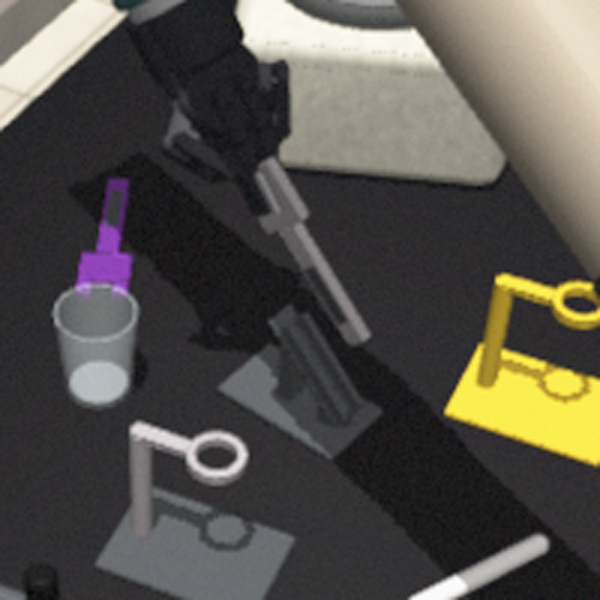

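View pics/w4.png

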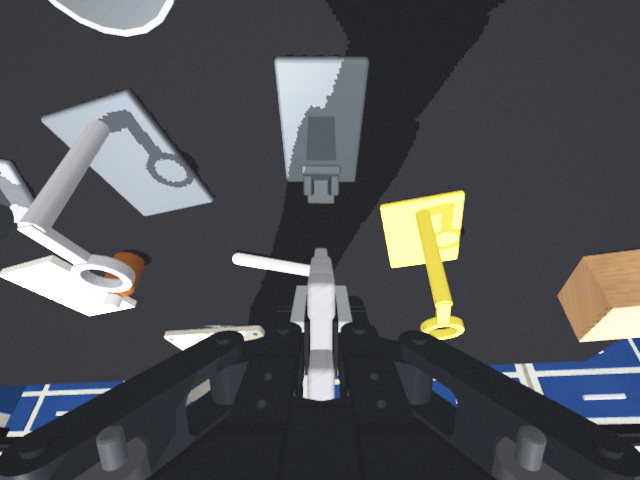

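The spanner is held at about 9 mm width and is clear of the rest. Now I'll bring it upright and over the ring, then look before inserting.

Run:
```python
from h import *
from cell import r,readout,cams
import cv2
np.set_printoptions(precision=4,suppress=True)
b=rot(-99+40,-7); o=rv(b)
W=np.array([.525,-.23,.30]); G=np.array([.4966,-.110,.290])
print(r.ik(W+b[:,0]*PZ,o),r.ik(G+b[:,0]*PZ,o))
r.move_pose(W+b[:,0]*PZ,o)
r.move_l(G+b[:,0]*PZ,o,speed=.15)
s=readout.read_state(); print(s["width"],s["force"],s["ee_pos"]-b[:,0]*PZ,s["time_s"])
for n in("side","top","wrist"):
    s=readout.read_state(); d=cams.snapshot(n); d["state"]=s; pickle.dump(d,open(f"pics/{n}5.pkl","wb"))
    im=d["frame"]
    if n=="side": im=cv2.resize(im[100:300,260:460],None,fx=3,fy=3,interpolation=cv2.INTER_CUBIC)
    cv2.imwrite(f"pics/{n}5.png",im)
```

```text
[ 0.5029  0.4343 -0.1184  1.7339 -0.062   0.9046 -0.596 ] [ 0.313   0.3411 -0.1279  1.9244 -0.0552  0.7887 -0.7983]
0.00868905089450404 [ 0.1499 -0.7423 -1.1631] [ 0.497  -0.1111  0.2899] 31.225
```

View pics/side5.png

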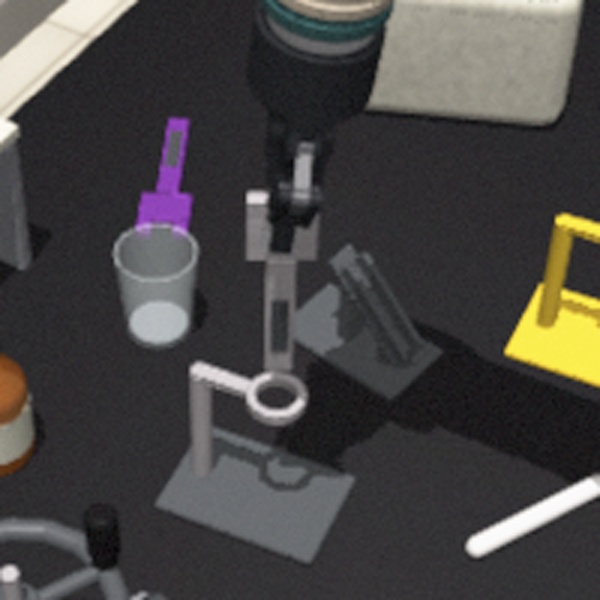

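View pics/wrist5.png

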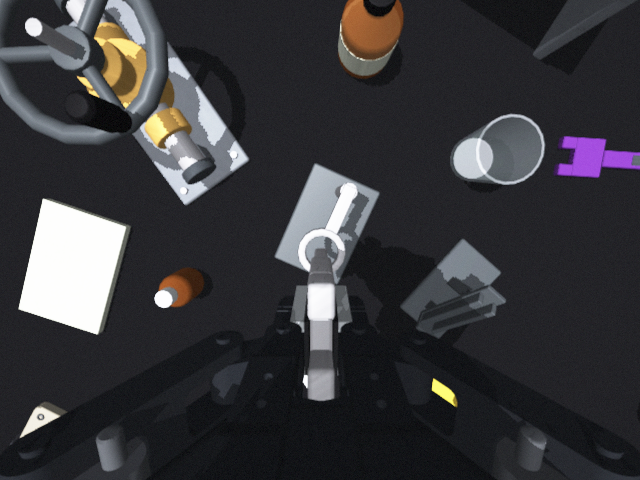

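View pics/top5.png

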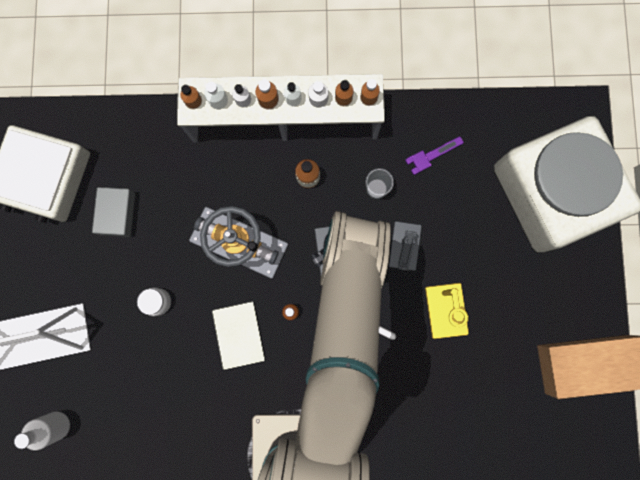

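Side crop: the handle runs from (282,257) at the head down to (279,369) at the tail. Wrist: ring centre at (321,251). I'll compare both with predictions.

Run:
```python
import cv2
from h import *
np.set_printoptions(precision=1,suppress=True)
d=pickle.load(open("pics/side5.pkl","rb"))
g=np.array([.497,-.111,.29])
for n,X in (("origin",g-[0,0,.026]),("tail",g-[0,0,.131])):
    q=(proj(d,X)-[260,100]+.5)*3-.5; print(n,q)
w=pickle.load(open("pics/wrist5.pkl","rb")); s=w["state"];Rw=Ro.from_rotvec(s["eef_rot"]).as_matrix(); m=w["mount"]
def pw(X):
    c=m[:3,:3].T@(Rw.T@(X-s["ee_pos"])-m[:3,3]); return np.array([w["fx"]*c[0]/c[2]+w["cx"],w["fy"]*c[1]/c[2]+w["cy"]])
print("ring",pw(np.array([.4966,-.110,.125])),"ax.. tail",pw(g-[0,0,.131]),"origin",pw(g-[0,0,.026]), "head end", pw(g+[0,0,.026]))
cv2.imwrite("pics/wc5.png",cv2.resize(w["frame"][210:410,270:370],None,fx=3,fy=3,interpolation=cv2.INTER_CUBIC))
cv2.imwrite("pics/sc5.png",cv2.resize(d["frame"][155:245,320:380],None,fx=6,fy=6,interpolation=cv2.INTER_CUBIC))
for n,X in (("origin",g-[0,0,.026]),("tail",g-[0,0,.131]),("ring",np.array([.4966,-.11,.125]))): print((proj(d,X)-[320,155]+.5)*6-.5)
```

```text
origin [281.7 248.5]
tail [278.7 358.9]
ring [319.3 252.8] ax.. tail [320.5 260.5] origin [320.4 303. ] head end [320.4 353.1]
[203.9 167.5]
[198.  388.3]
[195.8 455.8]
```

View pics/wc5.png

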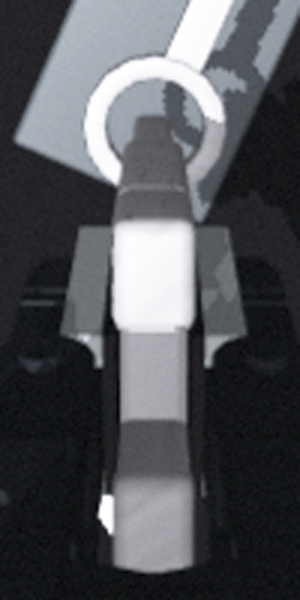

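View pics/sc5.png

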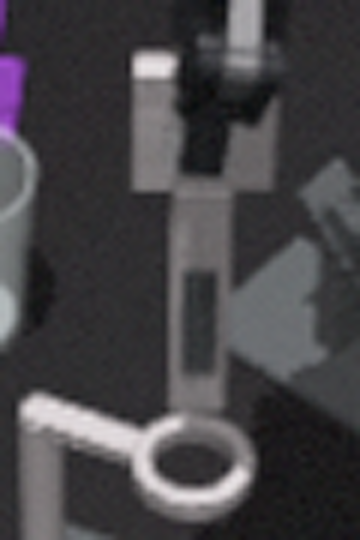

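Predicted and observed positions agree to about 1–2 mm against 3.8 mm of clearance, and the spanner hangs vertical with the grip about 30 mm up the head. Now I'll insert it under force guard.

Run:
```python
from h import *
from cell import r,readout,cams
import cv2
np.set_printoptions(precision=4,suppress=True)
b=rot(-99+40,-7); o=rv(b)
def go(z,sp,th):
    G=np.array([.4971,-.1098,z]); h=r.move_l(G+b[:,0]*PZ,o,speed=sp,threshold=th)
    s=readout.read_state(); print(h,s["force"],s["moment"],s["ee_pos"]-b[:,0]*PZ,s["time_s"]); return h
if not go(.29,.05,None):
  if not go(.17,.1,8): go(.148,.03,6)
d=cams.snapshot("side"); cv2.imwrite("pics/s6.png",cv2.resize(d["frame"][130:280,300:420],None,fx=4,fy=4,interpolation=cv2.INTER_CUBIC))
```

```text
False [ 0.1348  0.5139 -0.9251] [-0.0619  0.1196 -0.0001] [ 0.4972 -0.1101  0.29  ] 31.625
False [ 0.0888  0.4654 -0.6265] [-0.0581  0.1135 -0.0029] [ 0.4976 -0.1099  0.1705] 32.975
True [ 0.0615 -0.4355  5.165 ] [-0.0151  0.1741  0.0215] [ 0.4971 -0.1099  0.1556] 33.5
```

View pics/s6.png

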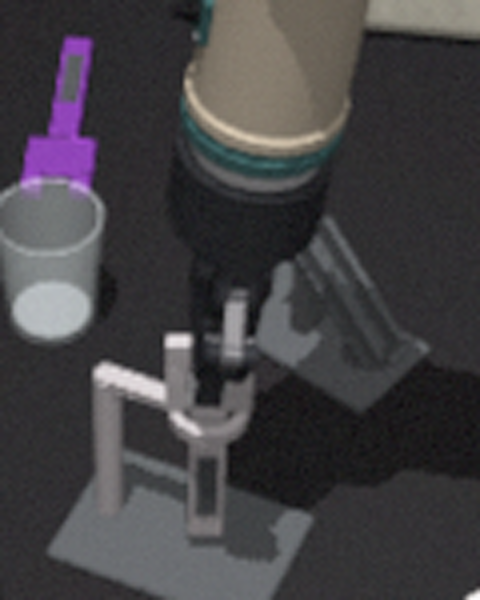

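The handle is through the ring and the head seated at grasp z = 0.1556, as predicted. I'll release, retreat and check.

Run:
```python
from h import *
from cell import r,readout,cams
import cv2
np.set_printoptions(precision=4,suppress=True)
b=rot(-99+40,-7); o=rv(b)
r.ungrasp(); s=readout.read_state(); print(s["width"],s["force"])
p=s["ee_pos"]-b[:,0]*.12; print(r.move_l(p,o,speed=.15,threshold=10))
r.move_pose([.45,-.35,.33],rv(rot(-99)))
s=readout.read_state(); print(s["ee_pos"],s["time_s"],s["force"])
for n,c in(("side",(130,280,300,420)),("top",(195,285,180,435))):
    d=cams.snapshot(n); pickle.dump(d,open(f"pics/{n}7.pkl","wb")); y0,y1,x0,x1=c; k=4 if n=="side" else 3
    cv2.imwrite(f"pics/{n}7.png",cv2.resize(d["frame"][y0:y1,x0:x1],None,fx=k,fy=k,interpolation=cv2.INTER_CUBIC))
    cv2.imwrite(f"pics/{n}7f.png",d["frame"])
```

```text
0.08541060751723617 [ 0.9328 -0.6771 -0.5026]
False
[ 0.4506 -0.3478  0.329 ] 36.2 [ 0.4875 -0.4609 -0.6286]
```

View pics/side7.png

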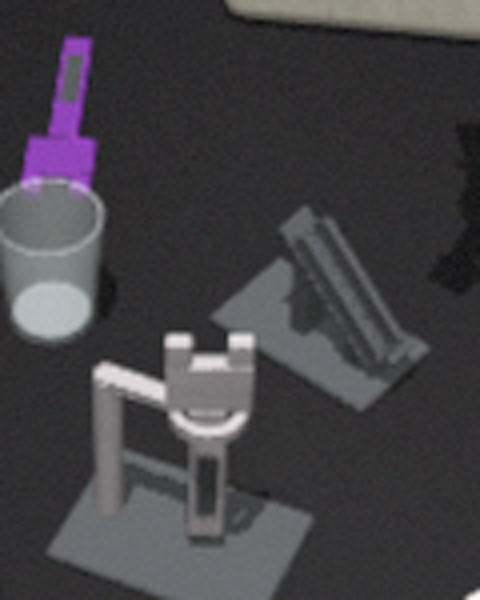

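View pics/top7.png

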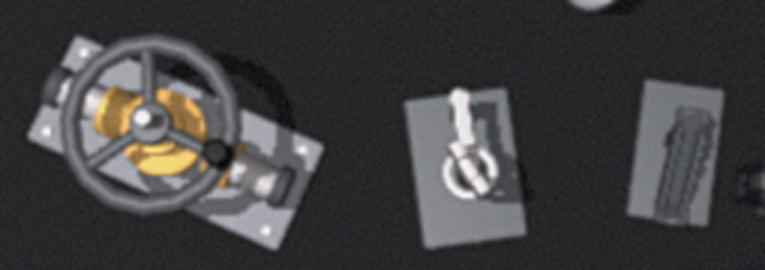

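View pics/side7f.png

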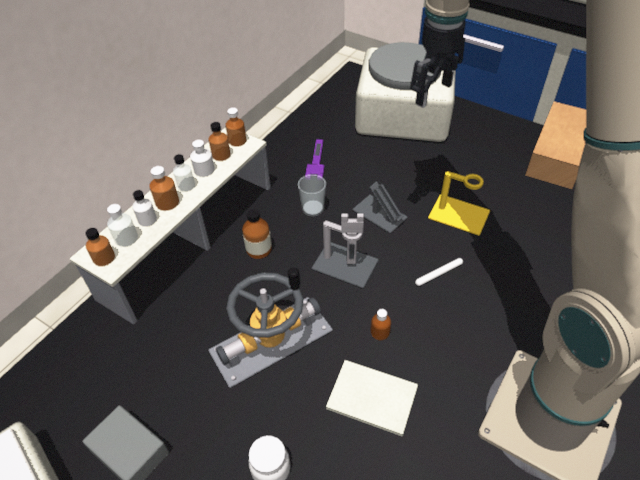

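The spanner hangs upright in the ring with its head seated, and both bottles and the beaker are standing. The knob is at top crop (216,152). One last check of the wheel angle, then hand in.

Run:
```python
from h import *
from cell import ticket
k=onz(T,pix((216,152),180,195,3),.193); A=np.array([.5371,.141]); a=np.degrees(np.arctan2(*(k[:2]-A)[::-1])); print(k,a)
if abs(a+115.5)<8: ticket.hand_in(); print("handed in")
```

```text
[0.50780713 0.08233788 0.193     ] -116.53520580712035
the job is handed in; nothing more can be done
handed in
```

The valve is back in service, the spanner is hung in its holder, and I handed the job in at about 36 s; no verdict is reported.

- **Valve:** I cranked the wheel counter-clockwise about 2.03 turns to the hard stop. Two gentle repeat pushes stopped at the same knob angle, -24.6°. I then backed it off a quarter turn clockwise and let go. The cameras put the knob at -116.5°, about 92° back from the stop. The stem measured about 176.5 mm high, which is right for a quarter turn off open.
- **Spanner:** I lifted it from the rest, turned it upright and lowered it handle-first through the ring. It met the ring at the expected height with light contact, about 6 N. The last pictures show it hanging upright by its head in the grey holder.
- **Other objects:** Both brown bottles and the beaker are still standing, and the arm is clear of everything.
- **Disagreements:**
    - One early force stop while cranking was the pads slipping on the knob, not the valve stop, so I carried on.
    - The ring's position differed by about 2 mm between camera views, inside the 3.8 mm clearance.
    - The back-off is about 2° past a quarter turn.

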